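# Tare the drained beaker on the bench balance

### The job

The small glass beaker stands mouth-down on the worktop to drain: turn it over, stand it mouth-up in the middle of the balance's round pan and let go of it. Then take the screwdriver out of its stand, reach its blade through the round hole in the balance's front deck and hold the recessed tare button fully down for a couple of seconds. Finish still gripping the screwdriver with the button held down, and leave the two vials, the dropper bottle and the rubber bung where they stand.

Things in the scene. Friction and masses are not known exactly. Their poses are not given: they have to be found in the camera images.
- beaker: Clear glass beaker, straight round wall, 46 mm outside diameter at the rim, about 42 mm at the base, 58 mm tall, about 40 g, not fragile. Origin at the centre of the outside of its base; its z axis runs along the beaker from the base to the mouth, so z points down at the start (it stands on its rim, the origin 58 mm above the worktop) and up when it stands mouth-up. Its wall behaves as eight flat facets, so laid on its side it rests without rolling unless it is pushed.
- balance: Electronic bench balance, fixed to the worktop, 200 mm (x) by 170 mm (y), its flat housing 45 mm high. Origin at the centre of its underside; +x towards its back, +y to its left side as seen from the front. The front 70 mm is a grey deck with the dark display on the left and, on the right, the hole to the tare button; behind it the white housing carries a round steel pan.
- pan (a point): Centre of the top face of the balance's round steel pan: 110 mm diameter, flat, its top 58 mm above the worktop. The pan does not move.
- tare_hole (a point): Centre of the round hole in the grey front deck, marked by an orange ring, at the level of the deck top (45 mm above the worktop). The hole is 17 mm in diameter, vertical, and the red button's face lies 20 mm below the deck top.
- tare_button (a joint): Travel of the recessed red tare button, a 15 mm disc that fills the bottom of the hole: 0 = up, 0.004 m = fully down. It moves straight down, starts to yield at about 1.5 N and is fully down at about 4.5 N; a spring returns it.
- tool_stand: Wooden tool stand on a rubber foot, 50 mm square, 62 mm foot, 60 mm high, fixed. Origin at the centre of its underside. A 9 mm vertical hole in the middle of its top, 56 mm deep, holds the screwdriver's shaft; the blade tip rests 4 mm above the worktop.
- screwdriver: Screwdriver with a round orange-red handle (23 mm diameter, 84 mm long) and a round steel shaft (5.6 mm diameter, 96 mm long), 180 mm overall, about 55 g, standing blade-down and nearly upright in the stand, its handle from about 100 mm to 184 mm above the worktop. Its y axis runs along the tool from blade to handle (up at the start). The origin lies 12 mm to the side of the tool's axis: use the two points.
- blade_tip (a point): End of the screwdriver's blade, on the tool's axis.
- handle_mid (a point): Point on the screwdriver's axis in the middle of the handle, 138 mm from the blade tip, a good place to grip (23 mm wide).
- vial_1: Bystander: small glass vial with a white screw cap, 25 mm diameter, 53 mm tall. Origin at the centre of its base.
- vial_2: Bystander: small glass vial with a black screw cap, 25 mm diameter, 53 mm tall. Origin at the centre of its base.
- dropper_bottle: Bystander: amber dropper bottle with a black teat, 32 mm diameter, 96 mm tall. Origin at the centre of its base.
- rubber_bung: Bystander: dark red rubber bung, 31 mm diameter, 26 mm tall. Origin at the centre of its base.
Mind the look-alikes: they are no part of the job. What is shaped like the beaker but purple is not meant.

How it is judged:
By the outcome, as a careful person would: the job done as asked, in the order asked, and still so for the second after the job is handed in, while the arm keeps its last pose, push and grip.
It also fails if it takes over 72 s, if anything falls off the work surface, if the arm or the gripper's body presses on something with over 40 N, if the wrist force passes 120 N, or if a joint passes its speed limit or range.

### The arm

A 7-joint arm with a two-finger parallel gripper is mounted at the origin on a cart in front of the work surface, level with it; the furniture and walls round the work are solid. World frame = base frame: x ahead of the robot, y to its left, z up, the work surface at z = 0. Lengths are in m, angles in rad, forces in N, time in s.
With the tool pointing down it reaches from about 0.4 to 0.85 m from the base axis. Payload 10.4 kg.
Tool frame: the origin (TCP) lies midway between the tips of the shut fingers; the grasp point (between the pads) lies 19 mm behind it; z points along the fingers, y is the line along which they close (so a half turn about z gives the same grasp; the last joint's range is limited). The gripper opens to 87 mm and grips with 3 to 60 N. Pads are 19 mm wide; open, the fingers measure 117 mm over their backs; the gripper's body (75 mm by 190 mm) begins 51 mm behind the grasp point.
Start: joints at [-1.337, 0.332, -0.065, 1.46, 0.022, 1.35, -0.088], TCP at [0.159, 0.605, 0.223] pointing down, gripper open.
Joint ranges: [-2.6, 2.6], [-0.5, 2.12], [-1.47, 1.34], [0.16, 2.42], [-1.27, 4.41], [0.06, 2.06], [-2.6, 2.6]. Speed limits (rad/s): [2.22, 2.22, 2.79, 2.79, 3.14, 3.14, 3.14].

### API

Orientations are given as a rotation vector (axis times angle).
In Python, from station import * gives the robot as it stands.
- The arm moves only by the tool jog_arm, never from a script. Its argument "plan" is text: rows parted by semicolons, each of 4 numbers parted by spaces: the shift along the tool's x, y, z as a fraction of full scale, then the turn about the tool's z as a fraction of full scale. A call has 1 to 8 rows; each row shifts and turns the commanded pose from where the row before left it, along the tool's axes as they then stand; what a row does not reach is not made up. Full scale, the value 1, is 0.05 m for a shift and 4 degrees for a turn. A row lasts 1/8 s, in which the tool goes at most 62.5 mm and 10.7 degrees, less where a joint would pass 70% of its speed; a pose out of reach is approached as far as the arm can. A call with a number of a shift or a turn outside -1 to 1 is refused whole. A call with a gripper value outside its range is refused whole. "jaw" is the opening, from 0 (shut) to 1 (fully open), set as the call begins (left out, the last holds). The fingers move at their own pace and stop on an object; the grip force is fixed at half the most. Time passes only in rows, so rows that do not move let the fingers close. It gives the time, the measured TCP pose, the force, the opening and the grip force at its end, in the units of the state.
- sense(): the state, without advancing time (a new reading comes with each control period).
- get_image(name): name is "side" or "top"; returns a dict with "image" (420x560x3 uint8, red, green, blue), "depth" (420x560 float32, m along the optical axis (not along the pixel's ray), 0 where there is no reading), "vfov" (degrees; the focal length in pixels is half the picture's height over the tangent of half this angle, whatever the lens; pixels are square), "cx", "cy" (the principal point, pixels), "dist" ([k1, k2, p1, p2, k3] as OpenCV has them; the pictures are not rectified), "origin" and "rotation" of the camera in the world. Camera axes: x right, y down, z forward; pixel columns grow to the right and rows downward; lengths in m; the calibration is good to about 2 mm. A picture is of the moment at which its call begins.
- hand_in(): hands the job in; it is judged then, once.
Trained networks look in a picture, given as the dict that the camera call returned (one of the last four; its "shot" number tells which), for a name from the list of things; names that differ only in an ending like _2 or _b are one class to them, and where a whole thing is asked for, a point or a joint stands for the part that bears it (a point fixed in the world has none). Each returns a list of dicts, best first, with "p" (0 to 1); they miss things now and then, are a little off and sometimes report something else, mostly with a low value. They report only what shows in the picture. A call takes as long as a camera call. They do not tell look-alikes from the thing itself.
- boxes_of(picture, label): "centre" ([column, row] in pixels, amid what is visible of it).
- cut_out(picture, label): "mask" (420x560 bool, what is visible of it) and "centre" ([column, row] in pixels, amid what is visible of it).
- place_of(picture, label): "centre" ([column, row] in pixels: a listed point, or the origin of a listed thing).
The state is a dict: "time_s": time; "qpos": joint angles; "qvel": joint speeds; "joint_torque": joint torques, N m; "tcp_pos": TCP position; "tcp_rot": TCP orientation; "wrist_force": force on the tool from outside, world axes, zero at the start; "moment": the same for the moment, N m; "opening": finger opening in m; "gripper_force": force on a finger pad.
Only numpy, scipy, OpenCV 4.12 (cv2) and the standard library are available. Lean on these libraries where they do the work, as an engineer would, in place of code of your own. Each camera call takes 0.05 s, during which the arm holds its last target. There are 200 camera calls.

## Working session

There is one attempt and no reset: what is moved stays moved. The work goes in short steps, Python scripts to look and compute and a tool call to move; the robot and the scene stay as the last step left them, time stands still between calls to the robot, and variables do not carry over. Pictures are saved under pics/ and viewed, at most 10 in all, crops included, and the job is handed in when it is done.

Besides the shell and the picture viewer there is one more tool, called after ">>>" by a JSON object that holds its "api" and its "payload", one argument or row to a line. jog_arm: Moves the arm, as the interface text tells. Its arguments: {"type":"object","properties":{"plan":{"type":"string"},"jaw":{"type":"number"}},"required":["plan"]}

```bash
mkdir -p pics; ls; cat > h.py <<'E'
from station import *
import numpy as np, cv2
from scipy.spatial.transform import Rotation as R
def K(p):
    f=p["image"].shape[0]/2/np.tan(np.radians(p["vfov"])/2)
    return np.array([[f,0,p["cx"]],[0,f,p["cy"]],[0,0,1]])
def rays(p,uv):
    u=cv2.undistortPoints(np.array(uv,float).reshape(-1,1,2),K(p),np.array(p["dist"],float)).reshape(-1,2)
    return np.c_[u,np.ones(len(u))]@np.array(p["rotation"]).T
def at_z(p,uv,z):
    d=rays(p,uv);o=np.array(p["origin"]);return o+d*((z-o[2])/d[:,2])[:,None]
def at_depth(p,uv):
    d=rays(p,uv);q=np.round(np.array(uv)).astype(int).reshape(-1,2)
    return np.array(p["origin"])+d*p["depth"][q[:,1],q[:,0]][:,None]
def proj(p,X):
    Rm=np.array(p["rotation"]).T;r=cv2.Rodrigues(Rm)[0];t=-Rm@np.array(p["origin"])
    return cv2.projectPoints(np.array(X,float).reshape(-1,1,3),r,t,K(p),np.array(p["dist"],float))[0].reshape(-1,2)
def save(p,n): cv2.imwrite("pics/"+n,p["image"][:,:,::-1])
def mid(pa,ua,pb,ub):
    a,b=np.array(pa["origin"]),np.array(pb["origin"]);d,e=rays(pa,ua)[0],rays(pb,ub)[0]
    s=np.linalg.lstsq(np.c_[d,-e],b-a,rcond=None)[0];x,y=a+d*s[0],b+e*s[1]
    return (x+y)/2,np.linalg.norm(x-y)
E
cat > a.py <<'E'
from h import *
np.set_printoptions(precision=4,suppress=True)
s=sense();print(s["time_s"],s["tcp_pos"],s["tcp_rot"],s["opening"],R.from_rotvec(s["tcp_rot"]).as_matrix())
for n in("side","top"):
    p=get_image(n);save(p,n+"0.png");print(n,p["origin"],np.array(p["rotation"]).round(3).tolist(),p["vfov"])
    for l in("beaker","balance","pan","tare_hole","tool_stand","screwdriver","blade_tip","handle_mid","vial_1","dropper_bottle","rubber_bung"):
        print(l,[(np.round(d["centre"]).tolist(),round(d["p"],2)) for d in place_of(p,l)][:3])
E
python3 a.py
```

```text
pics
0.0 [0.1586 0.6041 0.2218] [-0.4022 -3.1156  0.0022] 0.0869915903884633 [[-0.9672  0.254  -0.0003]
 [ 0.254   0.9672 -0.0014]
 [-0.0001 -0.0014 -1.    ]]
side [-0.0274 -1.0279  0.6126] [-1.92, 0.411, -0.252] 48.725130889116656
beaker [([289.0, 249.0], 0.82), ([259.0, 247.0], 0.56)]
balance [([279.0, 221.0], 0.96)]
pan [([286.0, 199.0], 0.7)]
tare_hole [([272.0, 217.0], 0.93)]
tool_stand [([314.0, 295.0], 0.76)]
screwdriver [([311.0, 258.0], 0.74)]
blade_tip []
handle_mid [([317.0, 242.0], 0.56)]
vial_1 [([229.0, 205.0], 0.57), ([398.0, 299.0], 0.47), ([315.0, 259.0], 0.19)]
dropper_bottle [([379.0, 279.0], 0.91)]
rubber_bung [([258.0, 197.0], 0.52)]
top [0.291  0.1034 1.4121] [-2.159, 2.111, -0.158] 45.44280093945991
beaker [([340.0, 233.0], 0.64), ([321.0, 268.0], 0.49)]
balance [([228.0, 195.0], 0.84)]
pan [([222.0, 180.0], 0.96)]
tare_hole [([245.0, 215.0], 0.97)]
tool_stand [([392.0, 240.0], 0.66)]
screwdriver [([393.0, 238.0], 0.61), ([391.0, 182.0], 0.21)]
blade_tip []
handle_mid [([402.0, 238.0], 0.53), ([157.0, 237.0], 0.23)]
vial_1 [([156.0, 239.0], 0.58), ([428.0, 184.0], 0.41)]
dropper_bottle [([391.0, 181.0], 0.69)]
rubber_bung [([148.0, 194.0], 0.44)]
```

```bash
sed -i 's/np.array(p\["rotation"\])/R.from_rotvec(p["rotation"]).as_matrix()/' h.py; python3 - <<'E'
import cv2,numpy as np
a=cv2.imread("pics/side0.png")[140:350,190:470];b=cv2.imread("pics/top0.png")[130:340,130:450]
cv2.imwrite("pics/c1.png",cv2.resize(a,(784,588),interpolation=2));cv2.imwrite("pics/c2.png",cv2.resize(b,(800,525),interpolation=2))
E
```

```text
(no output)
```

View pics/c1.png

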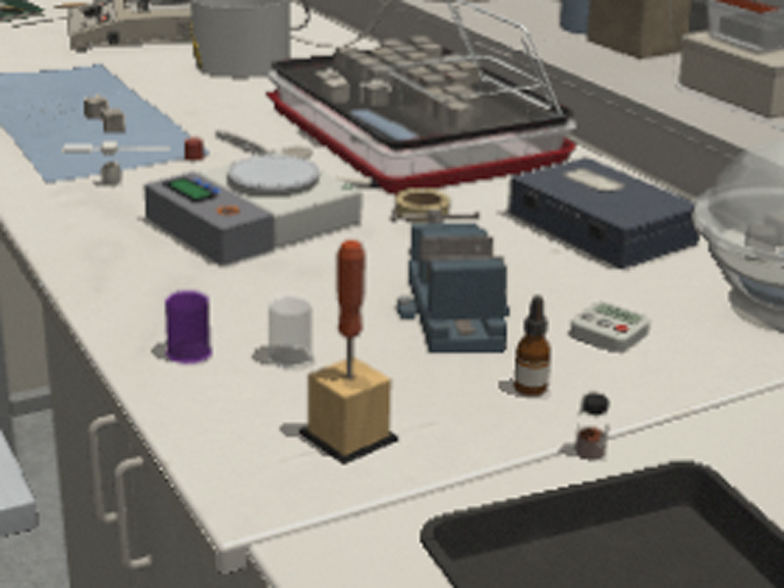

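View pics/c2.png

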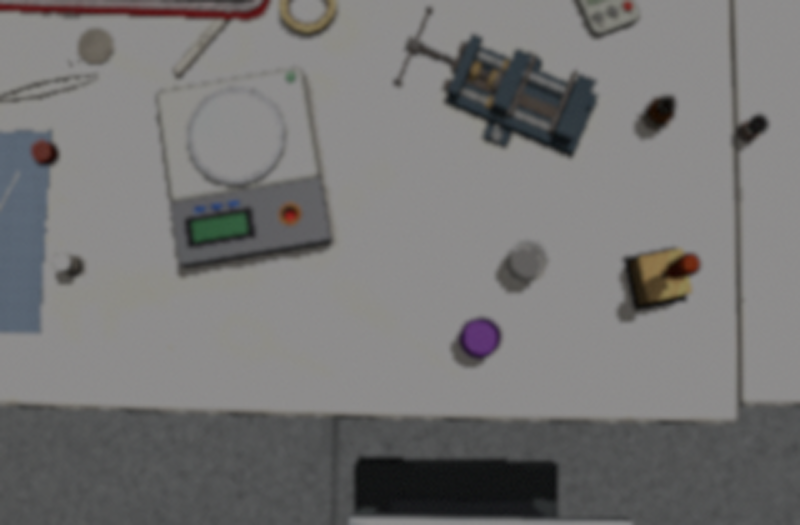

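Look-alikes: clear glass at side (293,258)/top (339,235), purple one at side (257,257)/top (322,265). The clear one fits ("clear glass"; purple is excluded), and both enlarged crops confirm it. The balance is upper-left in the top picture with its orange tare ring at top (246,216); the stand with the screwdriver is at top (394,240).

```bash
cat > b.py <<'E'
from h import *
np.set_printoptions(precision=4,suppress=True)
P={n:get_image(n) for n in("side","top")}
def best(n,l,f=place_of,near=None):
    r=f(P[n],l)
    if near is not None: r=sorted(r,key=lambda d:np.hypot(*(np.array(d["centre"])-near)))
    return r[0]["centre"] if r else None
for l,z in(("pan",.058),("tare_hole",.045),("balance",0),("tool_stand",0),("handle_mid",.142),("vial_1",0),("vial_2",0),("dropper_bottle",0),("rubber_bung",0)):
    for n in P:
        b=best(n,l)
        if b is not None: print(l,n,at_z(P[n],[b],z)[0])
for n,c in(("side",(291,258)),("top",(339,235))):
    b=best(n,"beaker",near=c);print("beaker",n,b,at_z(P[n],[b],.058)[0])
    for m in cut_out(P[n],"beaker"): print(" mask",m["centre"],m["p"],m["mask"].sum())
p=P["top"]
# tool axis points and balance housing corners from view of top picture
px=lambda x,y:(130+x/2.5,130+y/2.5)
for nm,q,z in(("balFR top",px(331,241),.045),("balFL",px(181,265),.045),("balBL",px(158,90),.045),("balBR",px(301,69),.045),("handletop",px(689,264),.184),("purple",px(480,337),.058),("clear",px(527,258),.058)):
    print(nm,at_z(p,[q],z)[0])
E
python3 b.py
```

```text
pan side [0.572  0.3019 0.058 ]
pan top [0.5752 0.298  0.058 ]
tare_hole side [0.4845 0.2199 0.045 ]
tare_hole top [0.4779 0.2306 0.045 ]
balance side [0.5285 0.278  0.    ]
balance top [0.5417 0.2873 0.    ]
tool_stand side [ 0.4254 -0.183   0.    ]
tool_stand top [ 0.4233 -0.1829  0.    ]
handle_mid side [ 0.4216 -0.1818  0.142 ]
handle_mid top [ 0.4192 -0.1989  0.142 ]
vial_1 side [ 0.5904 -0.2966  0.    ]
vial_1 top [ 0.5924 -0.3035  0.    ]
vial_2 side [ 0.5904 -0.2966  0.    ]
vial_2 top [ 0.5924 -0.3035  0.    ]
dropper_bottle side [ 0.5973 -0.1985  0.    ]
dropper_bottle top [ 0.5943 -0.1807  0.    ]
rubber_bung side [0.5533 0.5399 0.    ]
rubber_bung top [0.5438 0.5154 0.    ]
beaker side [292.9, 244.8] [ 0.4403 -0.0173  0.058 ]
 mask [258.4, 256.7] 0.85 365
 mask [291.6, 255.2] 0.6 412
beaker top [340.5, 233.7] [ 0.433  -0.0341  0.058 ]
 mask [337.1, 237.6] 0.75 235
 mask [321.8, 268.8] 0.5 213
balFR top [0.4499 0.1792 0.045 ]
balFL [0.4194 0.3439 0.045 ]
balBL [0.6165 0.3799 0.045 ]
balBR [0.6436 0.2189 0.045 ]
handletop [ 0.4181 -0.1836  0.184 ]
purple [0.3479 0.0151 0.058 ]
clear [ 0.4344 -0.0349  0.058 ]
```

```bash
cat > c.py <<'E'
from h import *
np.set_printoptions(precision=4,suppress=True)
vv,uu=np.mgrid[0:420,0:560]
for n in("side","top"):
    p=get_image(n);uv=np.c_[uu.ravel(),vv.ravel()]
    X=at_depth(p,uv).reshape(420,560,3);ok=p["depth"]>0
    im=p["image"].astype(int);r,g,b=im[...,0],im[...,1],im[...,2]
    def st(nm,m):
        q=X[m&ok]
        if len(q): print(n,nm,len(q),"med",np.median(q,0),"lo",np.percentile(q,3,0),"hi",np.percentile(q,97,0))
    box=lambda x0,x1,y0,y1,z0,z1:(X[...,0]>x0)&(X[...,0]<x1)&(X[...,1]>y0)&(X[...,1]<y1)&(X[...,2]>z0)&(X[...,2]<z1)
    st("table",box(.3,.4,.05,.3,-.05,.02))
    st("beaker top",box(.395,.475,-.075,.01,.05,.07)); st("beaker all",box(.395,.475,-.075,.01,.015,.07))
    st("pan",box(.50,.65,.22,.37,.053,.066)&(abs(r-g)<15))
    st("deck+housing",box(.40,.66,.15,.40,.038,.052))
    o=(r>g+50)&(r>120);st("ring",o&box(.44,.52,.18,.28,.0,.06));st("handle",o&box(.36,.48,-.25,-.12,.08,.2));st("handle top",o&box(.36,.48,-.25,-.12,.178,.2))
    st("stand top",box(.36,.48,-.25,-.12,.055,.066))
    st("purple top",(b>g+40)&box(.3,.4,-.05,.07,.05,.065))
    # rays of ring/handle in pixels
    a=o&box(.44,.52,.18,.28,.0,.06); print(" ring px",uu[a].mean(),vv[a].mean(),at_z(p,[(uu[a].mean(),vv[a].mean())],.045))
E
python3 c.py
```

```text
side table 965 med [ 0.3405  0.1819 -0.0009] lo [ 0.3026  0.0597 -0.004 ] hi [0.3966 0.2924 0.0024]
side beaker top 111 med [ 0.4315 -0.0387  0.0559] lo [ 0.4136 -0.055   0.0507] hi [ 0.451  -0.0194  0.058 ]
side beaker all 299 med [ 0.4279 -0.0471  0.0428] lo [ 0.4132 -0.0552  0.0167] hi [ 0.4504 -0.0237  0.0577]
side pan 322 med [0.5623 0.2856 0.0562] lo [0.5162 0.2388 0.0539] hi [0.6102 0.336  0.0585]
side deck+housing 897 med [0.5    0.2495 0.043 ] lo [0.4324 0.1914 0.0389] hi [0.6288 0.3543 0.0469]
side ring 2 med [0.4809 0.2342 0.0437] lo [0.4724 0.231  0.0424] hi [0.4893 0.2374 0.045 ]
side handle 26 med [ 0.4183 -0.1871  0.1816] lo [ 0.412  -0.1938  0.1752] hi [ 0.4249 -0.1767  0.1831]
side handle top 22 med [ 0.4182 -0.1862  0.182 ] lo [ 0.4119 -0.1938  0.1795] hi [ 0.4249 -0.1764  0.1832]
side stand top 272 med [ 0.4171 -0.1871  0.0597] lo [ 0.3928 -0.21    0.0559] hi [ 0.4447 -0.159   0.0621]
side purple top 100 med [0.3452 0.0121 0.056 ] lo [ 0.3299 -0.0045  0.0515] hi [0.3641 0.0344 0.0585]
 ring px 271.0 214.5 [[0.4797 0.2313 0.045 ]]
top table 3154 med [ 0.3496  0.1745 -0.0002] lo [ 0.303   0.0567 -0.006 ] hi [0.3969 0.2923 0.0056]
top beaker top 188 med [ 0.4349 -0.0352  0.0584] lo [ 0.4163 -0.0542  0.0528] hi [ 0.4538 -0.0165  0.064 ]
top beaker all 212 med [ 0.4335 -0.0329  0.0578] lo [ 0.4157 -0.0535  0.022 ] hi [ 0.4532 -0.0156  0.0639]
top pan 1108 med [0.5638 0.2887 0.0584] lo [0.5187 0.2416 0.0538] hi [0.6099 0.3356 0.0636]
top deck+housing 2955 med [0.5066 0.2754 0.0447] lo [0.4371 0.1975 0.0394] hi [0.6301 0.3679 0.0504]
top ring 7 med [0.4772 0.2268 0.0279] lo [0.4713 0.2221 0.0261] hi [0.4797 0.2298 0.0517]
top stand top 251 med [ 0.4136 -0.1796  0.0597] lo [ 0.3952 -0.2104  0.0559] hi [ 0.446  -0.1596  0.0646]
top purple top 138 med [0.3474 0.0152 0.0583] lo [ 0.3316 -0.0005  0.0526] hi [0.3634 0.0312 0.0623]
 ring px 245.85714285714286 217.28571428571428 [[0.4741 0.2256 0.045 ]]
```

>>> {"api": "jog_arm", "payload": {
  "plan": "0 0 0 -1;0 0 0 -1;0 0 0 -1;0 0 0 -1;0 0 0 -1;0 0 0 -1;0 0 0 -0.4",
  "jaw": 1
}}

```text
time_s: 3.38
tcp_pos: [0.1588, 0.6045, 0.2226]
tcp_rot: [0.299, -3.127, -0.0]
wrist_force: [0.6, 0.5, -0.2]
opening: 0.0869
gripper_force: 0.0
```

```bash
cat > go.py <<'E'
from h import *
import sys
np.set_printoptions(precision=4,suppress=True)
def go(*w):  # waypoints: world x y z -> tool-axis totals in full-scale units
    s=sense();M=R.from_rotvec(s["tcp_rot"]).as_matrix();c=np.array(s["tcp_pos"])
    print("t",s["time_s"],"tcp",c,"y-yaw",np.degrees(np.arctan2(M[1,1],M[0,1])),"tilt",M[:2,2],"open",s["opening"],"F",np.array(s["wrist_force"]))
    for q in w:
        d=M.T@(np.array(q)-c)/.05;print(q,"units",d,"rows",np.abs(d).max());c=np.array(q)
if __name__=="__main__": go(*[tuple(map(float,a.split(","))) for a in sys.argv[1:]])
E
python3 - <<'E'
from h import *
import cv2
p=get_image("top");vv,uu=np.mgrid[0:420,0:560];X=at_depth(p,np.c_[uu.ravel(),vv.ravel()]).reshape(420,560,3)
m=(X[...,0]>.38)&(X[...,0]<.68)&(X[...,1]>.14)&(X[...,1]<.42)&(X[...,2]>.03)&(X[...,2]<.07)
q=X[m][:,:2].astype(np.float32);lab=cv2.connectedComponentsWithStats(m.astype(np.uint8))
k=1+np.argmax(lab[2][1:,4]);q=X[lab[1]==k][:,:2].astype(np.float32)
print(cv2.minAreaRect(q*1000),cv2.boxPoints(cv2.minAreaRect(q*1000)))
E
python3 go.py .41,.24,.2 .434,-.036,.12 .434,-.036,.004
```

```text
((534.978515625, 283.86279296875), (199.12420654296875, 170.1433563232422), 11.289228439331055) [[420.68896 347.798  ]
 [453.99658 180.94669]
 [649.26807 219.92758]
 [615.96045 386.7789 ]]
t 3.425 tcp [0.1588 0.6045 0.2226] y-yaw 100.97987336676445 tilt [-0.      0.0001] open 0.08665770318422811 F [ 0.9837 -0.2259 -0.5726]
(0.41, 0.24, 0.2) units [-3.544  -8.1142  0.4504] rows 8.114223377222437
(0.434, -0.036, 0.12) units [ 0.5801 -5.5105  1.5994] rows 5.510541447422344
(0.434, -0.036, 0.004) units [-0.     -0.0002  2.32  ] rows 2.3199999873662938
```

>>> {"api": "jog_arm", "payload": {
  "plan": "-0.44 -0.8 0 0;-0.44 -0.8 0 0;-0.44 -0.8 0 0;-0.44 -0.8 0 0;-0.44 -0.8 0.1 0;-0.44 -0.8 0.1 0;-0.44 -0.8 0.1 0;-0.44 -0.8 0.1 0"
}}

```text
time_s: 4.42
tcp_pos: [0.3929, 0.3224, 0.2027]
tcp_rot: [-0.296, 3.127, 0.001]
wrist_force: [0.8, 0.6, 0.2]
opening: 0.0872
gripper_force: 0.0
```

>>> {"api": "jog_arm", "payload": {
  "plan": "0 -0.8 0 0;0 -0.9 0 0;0.1 -0.9 0.1 0;0.1 -0.9 0.3 0;0.1 -0.9 0.3 0;0.1 -0.9 0.3 0;0.1 -0.9 0.3 0;0 0 0 0"
}}

```text
time_s: 5.42
tcp_pos: [0.4254, 0.0114, 0.1369]
tcp_rot: [0.288, -3.127, 0.0]
wrist_force: [-0.5, 1.0, 0.5]
opening: 0.087
gripper_force: 0.0
```

```bash
python3 go.py .434,-.036,.12 .434,-.036,.004
```

```text
t 5.425 tcp [0.4254 0.0114 0.1369] y-yaw 100.52339511776405 tilt [-0.0012 -0.0003] open 0.08695668342678946 F [-0.541   1.034   0.4612]
(0.434, -0.036, 0.12) units [ 0.0043 -0.9636  0.3374] rows 0.9635586899517723
(0.434, -0.036, 0.004) units [-0.0028  0.0001  2.32  ] rows 2.3199983343704336
```

>>> {"api": "jog_arm", "payload": {
  "plan": "0 -0.96 0.34 0;0 0 0.8 0;0 0 0.8 0;0 0 0.6 0;0 0 0.1 0;0 0 0 0"
}}

```text
time_s: 6.18
tcp_pos: [0.4356, -0.0322, 0.0062]
tcp_rot: [-0.298, 3.127, 0.0]
wrist_force: [-0.3, 0.5, -0.2]
opening: 0.0874
gripper_force: 0.0
```

```bash
python3 go.py .434,-.036,.0035; python3 - <<'E'
from h import *
p=get_image("side");save(p,"s1.png")
cv2.imwrite("pics/s1c.png",cv2.resize(p["image"][190:310,220:380,::-1],(800,600),interpolation=2))
E
```

```text
t 6.175 tcp [ 0.4356 -0.0322  0.0062] y-yaw 100.90160091132837 tilt [0.0005 0.0002] open 0.0874337456540258 F [-0.3412  0.5201 -0.1549]
(0.434, -0.036, 0.0035) units [ 0.0461 -0.0682  0.0544] rows 0.06816881299007943
```

View pics/s1c.png

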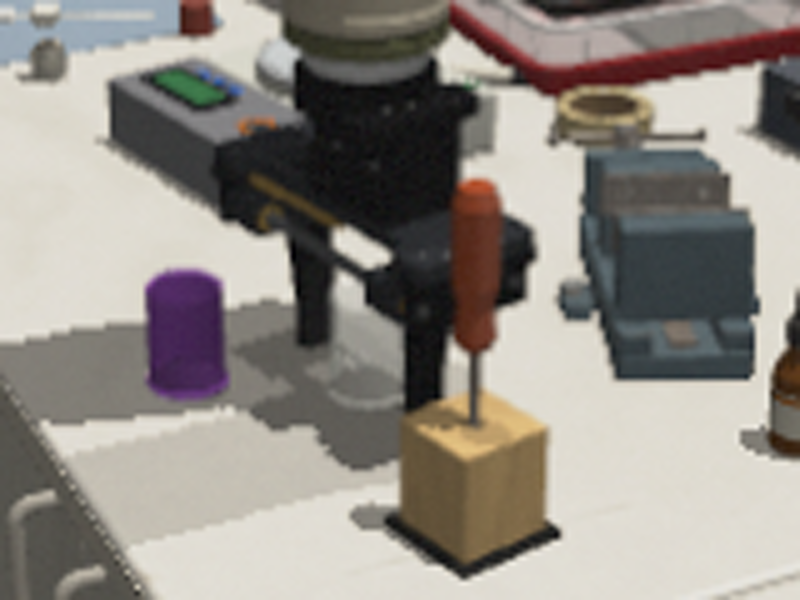

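The clear beaker stands between the open fingers (crop about (365,345)), with the stand and purple beaker clear of them. Closing.

>>> {"api": "jog_arm", "payload": {
  "plan": "0.04 -0.05 0.04 0;0 0 0 0;0 0 0 0;0 0 0 0;0 0 0 0;0 0 0 0",
  "jaw": 0
}}

```text
time_s: 6.98
tcp_pos: [0.4336, -0.0355, 0.0035]
tcp_rot: [0.298, -3.127, -0.0]
wrist_force: [0.0, 0.2, 0.6]
opening: 0.044
gripper_force: 30.0
```

>>> {"api": "jog_arm", "payload": {
  "plan": "0 0 -0.5 0;0 0 -0.8 0;0 0 -0.8 0;0 0 0 0"
}}

```text
time_s: 7.48
tcp_pos: [0.4354, -0.0354, 0.111]
tcp_rot: [-0.298, 3.122, 0.002]
wrist_force: [0.2, -0.2, -0.6]
opening: 0.0443
gripper_force: 30.0
```

```bash
python3 - <<'E'
import numpy as np
from go import go
c=np.array([.535,.284]);a=np.radians(11.3);X=np.array([np.cos(a),np.sin(a)]);Y=np.array([-X[1],X[0]])
f=lambda lx,ly,z:tuple(np.r_[c+lx*X+ly*Y,z].round(4))
go(f(-.15,0,.10),f(-.12,0,.055))
E
```

```text
t 7.475 tcp [ 0.4354 -0.0354  0.111 ] y-yaw 100.88715279130716 tilt [0.0051 0.0015] open 0.044315540779864195 F [ 0.1739 -0.177  -0.5814]
(np.float64(0.3879), np.float64(0.2546), np.float64(0.1)) units [-0.1608  5.8752  0.2247] rows 5.875212889368873
(np.float64(0.4173), np.float64(0.2605), np.float64(0.055)) units [-0.595   0.0044  0.9031] rows 0.9031356094823093
```

>>> {"api": "jog_arm", "payload": {
  "plan": "0 0.7 0 0;0 0.9 0 0;0 0.9 0 0;0 0.9 0 0;0 0.9 0.1 0;-0.06 0.9 0.1 0;-0.1 0.65 0.1 0;0 0 0 0"
}}

```text
time_s: 8.48
tcp_pos: [0.3849, 0.2549, 0.0921]
tcp_rot: [0.304, -3.125, 0.001]
wrist_force: [-0.1, -0.6, -0.6]
opening: 0.0442
gripper_force: 30.0
```

>>> {"api": "jog_arm", "payload": {
  "plan": "-0.2 0 0.3 0;-0.2 0 0.3 0;-0.19 0 0.2 0;0 0 0 0"
}}

```text
time_s: 8.98
tcp_pos: [0.4152, 0.2578, 0.0527]
tcp_rot: [0.296, -3.126, 0.002]
wrist_force: [-0.2, -0.4, -0.1]
opening: 0.0441
gripper_force: 30.0
```

```bash
cat > bal.py <<'E'
from h import *
def lb(p):
    c=np.array([.535,.284]);a=np.radians(11.3);X=np.array([np.cos(a),np.sin(a)]);Y=np.array([-X[1],X[0]]);d=np.array(p)[:2]-c
    return d@X,d@Y
if __name__=="__main__":
    s=sense();l=lb(s["tcp_pos"]);print("t",s["time_s"],"edge gap mm",(-.1-l[0])*1e3,"ly",l[1],"padz",s["tcp_pos"][2]+.019,"F",np.round(s["wrist_force"],1))
E
python3 bal.py
```

```text
t 8.975 edge gap mm 22.580052837588973 ly -0.0022538070546437856 padz 0.07170352657366505 F [-0.2 -0.4 -0.1]
```

>>> {"api": "jog_arm", "payload": {
  "plan": "-0.09 0 0 0;0 0 0.08 0;0 0 0.06 0;0 0 0.06 0;0 0 0.06 0;0 0 0 0"
}}

```text
time_s: 9.72
tcp_pos: [0.4188, 0.2598, 0.0408]
tcp_rot: [0.299, -3.126, -0.0]
wrist_force: [-4.2, -0.6, 7.0]
opening: 0.0437
gripper_force: 30.1
```

```bash
python3 bal.py; python3 - <<'E'
from h import *
p=get_image("side")
cv2.imwrite("pics/s2c.png",cv2.resize(p["image"][180:270,190:310,::-1],(800,600),interpolation=2))
E
```

```text
t 9.725 edge gap mm 18.650346472829053 ly -0.0009434691165545154 padz 0.05977043076696481 F [-4.2 -0.6  7. ]
```

View pics/s2c.png

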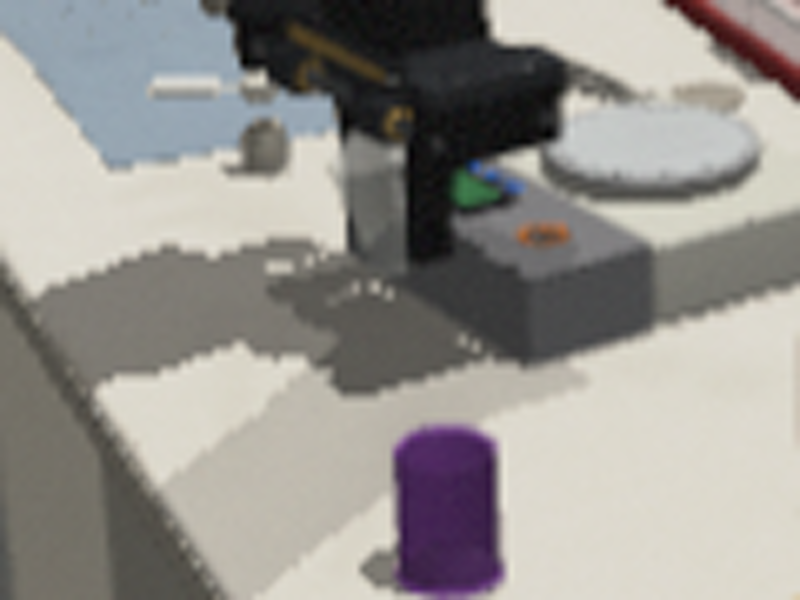

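>>> {"api": "jog_arm", "payload": {
  "plan": "0.05 0 0.05 0;0.03 0 0.07 0;0.02 0 0.07 0;0.02 0 0.07 0;0 0 0.07 0;0 0 0 0"
}}

```text
time_s: 10.52
tcp_pos: [0.4132, 0.2582, 0.0236]
tcp_rot: [0.298, -3.126, 0.001]
wrist_force: [0.1, 0.6, -1.3]
opening: 0.044
gripper_force: 30.0
```

```bash
python3 bal.py
```

```text
t 10.525 edge gap mm 24.533262584166007 ly -0.0014455482874904486 padz 0.042570595098295846 F [ 0.1  0.6 -1.3]
```

```bash
python3 - <<'E'
from h import *
a=get_image("side")["image"][180:250,215:305,::-1]
cv2.imwrite("pics/s3c.png",cv2.resize(a,(770,600),interpolation=2))
E
```

```text
(no output)
```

View pics/s3c.png

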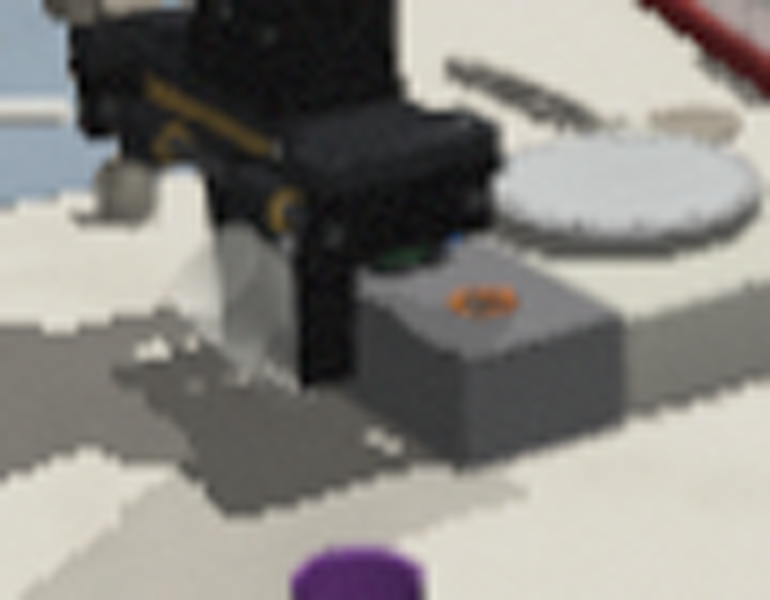

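>>> {"api": "jog_arm", "payload": {
  "plan": "0 0 0.07 0;0 0 0.07 0;0 0 0.07 0;0 0 0.06 0;0 0 0.05 0;0 0 0.04 0;0 0 0 0"
}}

```text
time_s: 11.45
tcp_pos: [0.4157, 0.259, 0.009]
tcp_rot: [-0.297, 3.125, 0.003]
wrist_force: [-7.7, -7.4, 39.7]
opening: 0.0442
gripper_force: 30.0
```

```bash
python3 bal.py
```

```text
t 11.45 edge gap mm 21.922836264136798 ly -0.0011161172787335168 padz 0.027993069995511318 F [-7.7 -7.4 39.7]
```

>>> {"api": "jog_arm", "payload": {
  "plan": "0 0 -0.1 0;0.15 0 0 0;0.15 0 0 0;0 0 0 0"
}}

```text
time_s: 11.95
tcp_pos: [0.3979, 0.2554, 0.0107]
tcp_rot: [0.299, -3.126, 0.001]
wrist_force: [-0.7, 1.6, 0.3]
opening: 0.0443
gripper_force: 30.0
```

```bash
python3 bal.py; python3 - <<'E'
from h import *
a=get_image("side")["image"][180:250,215:305,::-1]
cv2.imwrite("pics/s4c.png",cv2.resize(a,(770,600),interpolation=2))
E
```

```text
t 11.95 edge gap mm 40.01125036329489 ly -0.001146648635590244 padz 0.029677389413370423 F [-0.7  1.6  0.3]
```

View pics/s4c.png

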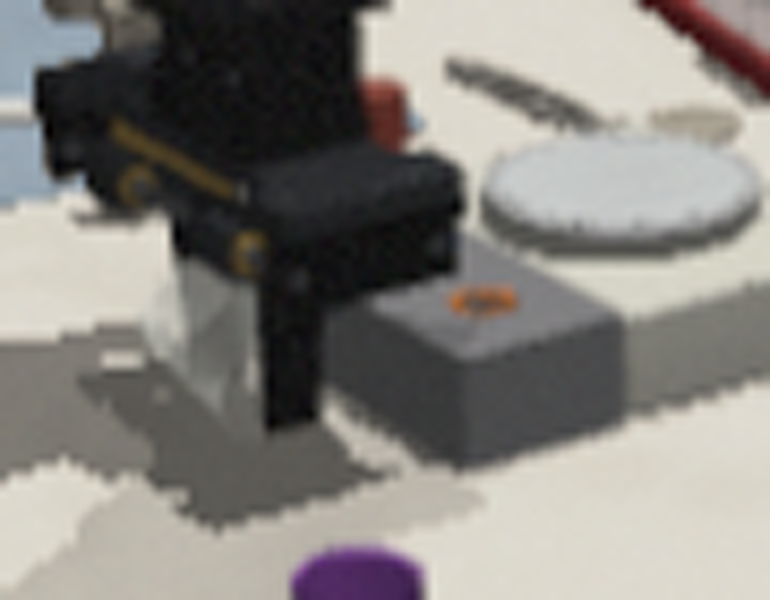

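>>> {"api": "jog_arm", "payload": {
  "plan": "0.04 0 0.05 0;0.08 0 0.03 0;0.08 0 0.03 0;0.08 0 0.03 0;0.08 0 0 0;0 0 0 0"
}}

```text
time_s: 12.75
tcp_pos: [0.3858, 0.2552, 0.0071]
tcp_rot: [-0.296, 3.119, 0.009]
wrist_force: [6.1, 3.0, 16.7]
opening: 0.0441
gripper_force: 30.0
```

```bash
python3 bal.py
```

```text
t 12.75 edge gap mm 51.990984034320675 ly 0.0009869562919375074 padz 0.026077193537776756 F [ 6.1  3.  16.7]
```

>>> {"api": "jog_arm", "payload": {
  "plan": "0.08 0 0.03 0;0.08 0 0.03 0;0.08 0 0 0;0.08 0 0 0;0 0 0 0"
}}

```text
time_s: 13.38
tcp_pos: [0.3684, 0.2513, 0.003]
tcp_rot: [-0.297, 3.122, 0.006]
wrist_force: [4.2, 1.9, 11.0]
opening: 0.0442
gripper_force: 30.0
```

```bash
python3 bal.py
```

```text
t 13.375 edge gap mm 69.79107063334556 ly 0.0006102552409699223 padz 0.02196418450509859 F [ 4.2  1.9 11. ]
```

>>> {"api": "jog_arm", "payload": {
  "plan": "0 0 -0.4 0;0 0 -0.76 0;-0.4 0 0 0;-0.4 0 0 0;-0.22 0 0 0;0 0 0 0"
}}

```text
time_s: 14.12
tcp_pos: [0.4158, 0.2587, 0.0587]
tcp_rot: [0.297, -3.127, 0.001]
wrist_force: [-0.2, 0.2, -1.3]
opening: 0.0439
gripper_force: 30.0
```

```bash
python3 bal.py; python3 - <<'E'
from h import *
a=get_image("side")["image"][170:240,215:305,::-1]
cv2.imwrite("pics/s5c.png",cv2.resize(a,(770,600),interpolation=2))
E
```

```text
t 14.125 edge gap mm 21.863580284832445 ly -0.0014744408974614283 padz 0.07766559304045942 F [-0.2  0.2 -1.3]
```

View pics/s5c.png

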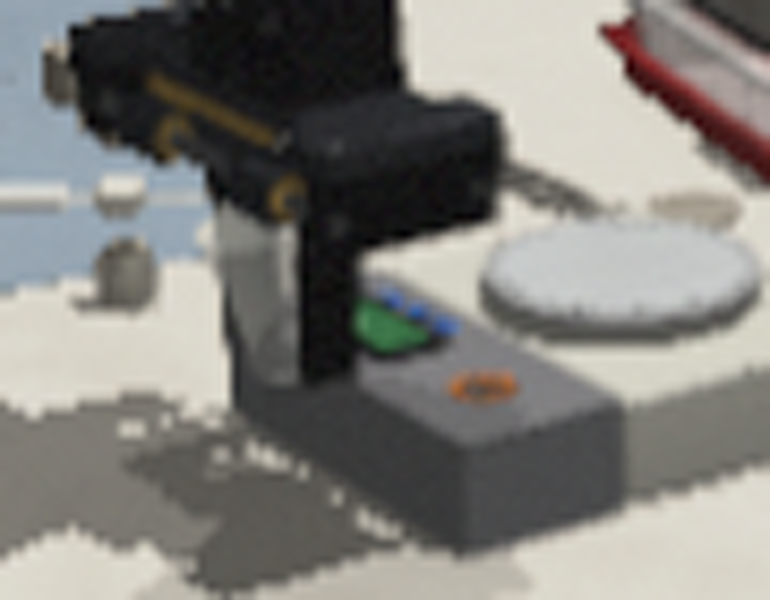

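```bash
cat > prof.py <<'E'
from h import *
from bal import lb
# ASCII profile of bright points near the pads: across = along tool -x (towards the balance), up = z, 4 mm cells
p=get_image("side");s=sense();M=R.from_rotvec(s["tcp_rot"]).as_matrix();pad=np.array(s["tcp_pos"])-.019*M[:,2]
vv,uu=np.mgrid[0:420,0:560];X=at_depth(p,np.c_[uu.ravel(),vv.ravel()]);im=p["image"].reshape(-1,3).astype(int)
L=(X-pad)@np.c_[-M[:,0],M[:,1],[0,0,1]]
k=(abs(L[:,1])<.030)&(abs(L[:,0])<.06)&(abs(L[:,2])<.07)
L,c=L[k],im[k].mean(1)
g=np.full((36,32),".")
for q,b in zip(L,c):
    i,j=int((.072-q[2])/.004),int((q[0]+.064)/.004)
    g[i,j]="#" if b<55 else ("o" if g[i,j]!="#" else "#")
print("pad at row 18 col 16; table row",int((.072+pad[2])/.004),"edge gap",(-.1-lb(pad)[0])*1e3,"t",s["time_s"],"padz",pad[2],"F",np.round(s["wrist_force"],1))
print("\n".join("".join(r) for r in g))
b=(c>=55)&(L[:,2]+pad[2]>.004)&(L[:,0]<.03)
print("bright extent lo/hi",np.percentile(L[b],2,0).round(4),np.percentile(L[b],98,0).round(4),b.sum())
E
python3 prof.py
```

```text
pad at row 18 col 16; table row 37 edge gap 22.688147238520113 t 14.225 padz 0.07767053678364733 F [-0.   1.1  0. ]
.........#......................
.....#######....................
......###..###..................
.......#o...####................
......ooo....##.#..#............
..................#.............
...........#....................
............#.#.................
..........oooo..................
........oooo.#o.................
.......oooooooo.................
.......ooo.o.o..................
........ooooo#..................
........ooooo#..................
........oooo.#...#..............
.........o.ooo..................
..........ooo.o.................
.........oo..#o.................
..........ooooo.................
..........#oo##.##..............
..........oo#o#..#..............
...........oo#..................
...........oo#..#.o.............
............#o.#................
...........ooo..................
........................o.##oo#.
.....................ooooo##oo#.
.....................oo....o.oo.
.....................#o.........
....................oo..........
.....................oo.........
....................ooo.........
.....................#o.........
.....................oo.........
.....................#o.........
.....................o..........
bright extent lo/hi [-0.0329 -0.0264 -0.0675] [0.0264 0.0271 0.0573] 266
```

>>> {"api": "jog_arm", "payload": {
  "plan": "0 0 0.16 0;0 0 0.1 0;0 0 0.08 0;0 0 0.06 0;0 0 0.06 0;0 0 0 0"
}}

```text
time_s: 14.98
tcp_pos: [0.4156, 0.2588, 0.0359]
tcp_rot: [0.298, -3.127, 0.0]
wrist_force: [-0.2, -0.2, 0.1]
opening: 0.0442
gripper_force: 30.0
```

```bash
python3 prof.py
```

```text
pad at row 18 col 16; table row 31 edge gap 21.982443953930826 t 15.025 padz 0.055011158241415385 F [0.4 0.  0.2]
......##.o......................
......###.###...................
.....####..#.#..................
......#.o...##.##...............
......ooo....#.##.#.............
.................#..............
................................
.............#..................
..........ooo#..................
........oooo#o..................
.......ooooo#o..................
.......ooooooo..................
.......ooooo##..................
........ooooo#....#.............
........ooooo#...#..............
........ooooo...................
.........oooo#..................
.........ooo.#.#.##.............
.........oo.o#####..............
...........oo#.#.#.......#.oooo.
..........oo.#.......oooo##o##o.
...........o###.##...#ooooooooo.
...........o#####...o#..........
............o#.......#o.........
............o........#..........
.....................o..........
....................ooo.........
.....................#..........
.....................oo.........
.....................oo.........
.....................#o.........
.oo.oooo.ooooooo.oooooo.........
.ooooooooooooooooooooo..........
................................
................................
................................
bright extent lo/hi [-0.035  -0.0267 -0.0488] [0.0247 0.0267 0.0632] 220
```

>>> {"api": "jog_arm", "payload": {
  "plan": "0 0 -0.24 0;-0.08 0 0 0;0 0 0.09 0;0.02 0 0.06 0;0.04 0 0.06 0;0 0 0 0"
}}

```text
time_s: 15.78
tcp_pos: [0.4161, 0.2588, 0.0371]
tcp_rot: [0.298, -3.127, 0.001]
wrist_force: [1.0, -0.0, -0.3]
opening: 0.0444
gripper_force: 30.0
```

```bash
python3 prof.py
```

```text
pad at row 18 col 16; table row 32 edge gap 21.23948912684616 t 15.825 padz 0.05632594248083154 F [ 0.1 -0.3 -0.3]
......#o##.#....................
......###.###...................
......###...##..................
.....o.o#....###................
......ooo...#.#.#...............
...............##...............
................................
............#...................
..........oo##..................
........ooooo#..................
.......oooooo#..................
.......ooooo.#..................
.......ooo.o#o..................
........oooo.##.................
........ooooo#..................
.........ooooo..................
.........ooo.##.................
.........oooo#...#..............
..........#oo##..##.............
..........ooo#..##.........o....
...........oo###..#..ooooo##o##.
...........o##....#.#ooooo#oooo.
...........o##..#....o..........
............ooo......o..........
...........o.o.......o..........
.....................#..........
.....................o..........
.....................oo.........
....................o#o.........
....................oo..........
....................oo..........
...o......o.o..oo.oo.o..........
.oooooooooooooooooooooo.........
..ooooooo.oooooo...o..o.........
................................
................................
bright extent lo/hi [-0.0349 -0.0257 -0.0504] [0.0278 0.0265 0.0604] 225
```

>>> {"api": "jog_arm", "payload": {
  "plan": "0 0 -0.24 0;-0.14 0 0 0;0 0 0.08 0;0 0 0.06 0;0 0 0 0"
}}

```text
time_s: 16.45
tcp_pos: [0.4231, 0.2601, 0.0419]
tcp_rot: [0.298, -3.126, 0.001]
wrist_force: [0.2, 0.0, -0.8]
opening: 0.0438
gripper_force: 30.0
```

```bash
python3 bal.py
```

```text
t 16.45 edge gap mm 14.43206982386297 ly -0.0015575562642112387 padz 0.060948079419147635 F [ 0.2  0.  -0.8]
```

>>> {"api": "jog_arm", "payload": {
  "plan": "0 0 0.06 0;0 0 0 0"
}}

```text
time_s: 16.7
tcp_pos: [0.4233, 0.2603, 0.0393]
tcp_rot: [0.298, -3.127, 0.0]
wrist_force: [0.9, 0.8, -1.2]
opening: 0.0441
gripper_force: 30.0
```

```bash
python3 prof.py
```

```text
pad at row 18 col 16; table row 32 edge gap 14.09049548318994 t 16.75 padz 0.05841664759817114 F [-0.3 -0.2 -0.4]
......#oo.......................
......###o###...................
.....####..###..................
......###...####................
.........o....####..............
...............#..o.............
...........o#...................
............##..................
..........oo##..................
........oooooo..................
.......oooo.o#..................
.......oooooo#..................
........ooo.##..................
........ooooo#..................
........o.ooo##.................
.........o.oo#..................
.........ooo#...................
.........ooooo#.###.............
..........o..##.##..............
..........oo###.###..o..........
..........oo##.#.#..oo....o#.o#.
...........oo#.#.##.#ooo##oo##o.
...........oo####.#oooo.ooooo...
...........oo#..#...............
...................#............
...................oo...........
..................oo............
..................o#............
...................#o...........
..................ooo...........
..................ooo...........
...................o............
.oooooooooooooooooooo...........
.oooooooooooooooooooo...........
..........o........o............
................................
bright extent lo/hi [-0.0343 -0.0281 -0.0527] [0.0259 0.0262 0.0634] 234
```

>>> {"api": "jog_arm", "payload": {
  "plan": "0.03 0 0.04 0;0.04 0 0.05 0;0.02 0 0.05 0;0.02 0 0.05 0;0.01 0 0.05 0;0 0 0.05 0;0 0 0 0"
}}

```text
time_s: 17.62
tcp_pos: [0.4178, 0.26, 0.0256]
tcp_rot: [-0.299, 3.127, 0.002]
wrist_force: [-2.3, 1.0, 7.5]
opening: 0.0438
gripper_force: 30.0
```

```bash
python3 prof.py
```

```text
pad at row 18 col 16; table row 29 edge gap 19.72419780655768 t 17.675 padz 0.044629927317514584 F [-2.4  0.4  7.1]
........o#.#....................
......#######...................
.....#o#.....##.................
.....o#o.....###................
......oo.o..#.#.#...............
..............#.#.#.............
................................
.............#..................
.........ooo##..................
........ooooo#..................
........ooooo#o.................
.....oooooo.o#oo................
.....ooooo.oo#.o................
.....ooooooooo#.................
....ooooo..oo#..................
....oo.ooooo.oo.................
.....ooo.oooo#..........#.......
......o..o..o...#.#....ooo#o#o..
.......ooo.o#o.###..o#ooo###o##.
.........oooo#..#.#.oo.o.....o..
.........oooo#.####..o..........
..........oo#####...oo..........
...........oo##..##..o..........
.............oo...#.oo..........
.............oo.....oo..........
..............o.....oo..........
....................oo..........
....................o#..........
.....o...oo.........oo..........
.ooooooooooooooooooooo..........
..ooooooo.o.oooo.ooooo..........
................................
................................
................................
................................
................................
bright extent lo/hi [-0.0435 -0.0278 -0.036 ] [0.0247 0.0277 0.0644] 269
```

>>> {"api": "jog_arm", "payload": {
  "plan": "0 0 0.04 0;-0.01 0 0.04 0;-0.01 0 0.04 0;-0.02 0 0.04 0;-0.02 0 0.03 0;0 0 0 0"
}}

```text
time_s: 18.42
tcp_pos: [0.4198, 0.2602, 0.0156]
tcp_rot: [0.299, -3.126, -0.001]
wrist_force: [-3.9, 0.4, 4.8]
opening: 0.0441
gripper_force: 30.0
```

```bash
python3 prof.py
```

```text
pad at row 18 col 16; table row 26 edge gap 17.624082574928952 t 18.475 padz 0.03459241173940514 F [-4.   0.8  4.6]
......##o..#....................
......#######...................
......##..#..#..................
......o#....###.................
......oooo..#.#.#...............
................#...............
................................
.............#..................
.............#..................
............##..................
.....ooooo..##..................
......ooooo..##.................
.....ooooooo#####...............
....ooooooooo###................
....ooooooooooo..#..............
....ooooo.ooo#...o..ooooooooooo.
...ooo.oooo.o##.#...ooooooooo.o.
...oooo.ooooo#..#...oo..........
..ooo.ooooooo###.#.#o...........
.....o.o.oooo####.#.o...........
.....oooooooo###.##.oo..........
.........oooooo.....oo..........
...........oo.o####.o...........
.................#..o...........
..............oo...o#...........
....................o...........
.oooooooooooooooooooo...........
.ooooooooooooooooooooo..........
.........o......................
................................
................................
................................
................................
................................
................................
................................
bright extent lo/hi [-0.0486 -0.0267 -0.023 ] [0.0222 0.0268 0.0632] 257
```

>>> {"api": "jog_arm", "payload": {
  "plan": "-0.01 0 0.04 0;0 0 0.04 0;0.04 0 0.04 0;0.08 0 0.03 0;0.08 0 0.03 0;0.08 0 0 0;0.08 0 0 0;0 0 0 0"
}}

```text
time_s: 19.48
tcp_pos: [0.4064, 0.2578, 0.0084]
tcp_rot: [-0.296, 3.121, 0.005]
wrist_force: [3.8, -0.8, 12.4]
opening: 0.0439
gripper_force: 29.9
```

```bash
python3 prof.py
```

```text
pad at row 18 col 16; table row 24 edge gap 31.372604892510175 t 19.525 padz 0.027391250356472923 F [ 3.8 -0.  10.8]
.......oo#.#....................
......####.##...................
......###.##....................
......#o....###.................
.....o#ooo.....#................
..............####..............
................................
.............#..................
............##..................
............##..................
................................
.............##.................
....ooooo...####.#..............
....ooooooooo####.......oo.o.oo.
...oooooooooo#####.....oo.oooo..
....ooo.oooooooo##.....oo.......
....oooooooooo.#.##....#o.......
...ooooo.ooooo.##......oo.......
....ooooo.oo#o#........o#.......
...oooo.oooo##.####....o#.......
...ooooooo.o#o..#.#....oo.......
...oo.ooooooo###..#....oo.......
...oooo.o.o..#..##.....oo.......
............oo.........oo.......
.o.ooooooo..oo........ooo.......
.ooooooooooooooo.oooooooo.......
...oo...o....o..................
................................
................................
................................
................................
................................
................................
................................
................................
................................
bright extent lo/hi [-0.0491 -0.0241 -0.0178] [0.0118 0.0287 0.0641] 238
```

>>> {"api": "jog_arm", "payload": {
  "plan": "0.06 0 0.04 0;0.06 0 0.03 0;0.06 0 0.02 0;0 0 0 0"
}}

```text
time_s: 20.02
tcp_pos: [0.4021, 0.2569, 0.0063]
tcp_rot: [-0.293, 3.114, 0.009]
wrist_force: [13.0, -2.8, 24.7]
opening: 0.0437
gripper_force: 29.7
```

```bash
python3 prof.py
```

```text
pad at row 18 col 16; table row 24 edge gap 35.9050044927148 t 20.075 padz 0.02526219468695661 F [12.  -3.6 25.2]
......#o..#.....................
......#######...................
......##...##.#.................
......#oo..####.................
......#o......##................
..............#.#.#.............
................#...............
................................
............##..................
............##..................
............##..................
.............#..................
.............##.................
..........oo#####........oooooo.
....ooooooooo#####......oo...o..
....oooo.oooo#o##oo.....oo......
...oooo.ooooooo.o##.....o#......
...oooooooooo##...#.....#o......
....oo.oo.ooo##.#.......oo......
...ooooooooooo....#......o......
....ooooo.oo.o.#........oo......
...oooo.oo.o###...o.....oo......
...ooo.o.ooooo#.........oo......
....o.oooo...o...o......oo......
.ooooooooooooooooooooooooo......
.oooo.o.o.oooooooooo.ooooo......
................................
................................
................................
................................
................................
................................
................................
................................
................................
................................
bright extent lo/hi [-0.0489 -0.0245 -0.0197] [0.0021 0.0266 0.0647] 228
```

>>> {"api": "jog_arm", "payload": {
  "plan": "0 0 -0.05 0;0 0 0 0"
}}

```text
time_s: 20.32
tcp_pos: [0.3977, 0.256, 0.0064]
tcp_rot: [-0.296, 3.121, 0.005]
wrist_force: [2.6, 0.6, 13.0]
opening: 0.0438
gripper_force: 29.9
```

>>> {"api": "jog_arm", "payload": {
  "plan": "0 0 0 0;0 0 0 0;0 0 0 0;0 0 0 0",
  "jaw": 0.8
}}

```text
time_s: 20.82
tcp_pos: [0.3944, 0.2547, 0.0043]
tcp_rot: [0.298, -3.127, 0.0]
wrist_force: [0.3, -0.6, -1.5]
opening: 0.0684
gripper_force: 0.0
```

```bash
python3 prof.py
```

```text
pad at row 18 col 16; table row 23 edge gap 43.6207806062707 t 20.875 padz 0.023369898495594822 F [ 0.2 -0.5  0.8]
................................
.......##.......................
.......##.......................
.......o........................
................................
................................
................................
................................
................................
................................
................................
................................
................................
....o..ooooo.ooooo.........o.o..
....oooooooooo.o.o........o#....
....ooooo..oooooo.........oo....
.....oooooooo.ooo.........#o....
....oo.ooooooooo..........#o....
....oooooooo.ooo..........o#....
....oooo.ooooooo..........##....
....oooooo.ooooo..........oo....
....ooo.oo.ooooo..........oo....
....ooooo.ooo.o...........oo....
.o.oooooo.o....o.........ooo....
.ooooooooooooooooo...ooooooo....
......o..o...o..................
................................
................................
................................
................................
................................
................................
................................
................................
................................
................................
bright extent lo/hi [-0.0451 -0.0236 -0.0178] [0.001  0.0188 0.0189] 226
```

>>> {"api": "jog_arm", "payload": {
  "plan": "0.14 0 0 0;0.14 0 0 0;0 0 0 0"
}}

```text
time_s: 21.25
tcp_pos: [0.38, 0.2521, 0.0045]
tcp_rot: [0.299, -3.127, -0.0]
wrist_force: [0.1, 0.3, -0.2]
opening: 0.0699
gripper_force: 0.0
```

>>> {"api": "jog_arm", "payload": {
  "plan": "0 0 0 0;0 0 0 0;0 0 0 0;0 0 0 0;0 0 0 0",
  "jaw": 0
}}

```text
time_s: 21.88
tcp_pos: [0.3808, 0.2522, 0.0045]
tcp_rot: [-0.298, 3.127, 0.0]
wrist_force: [0.6, 0.4, 0.2]
opening: 0.0424
gripper_force: 30.0
```

>>> {"api": "jog_arm", "payload": {
  "plan": "0 0 -0.3 0;0 0 -0.7 0;-0.3 0 0 0;0 0 0 0"
}}

```text
time_s: 22.38
tcp_pos: [0.3965, 0.2551, 0.0549]
tcp_rot: [-0.297, 3.127, 0.001]
wrist_force: [-0.8, 0.2, -0.5]
opening: 0.0421
gripper_force: 30.0
```

```bash
python3 prof.py
```

```text
pad at row 18 col 16; table row 36 edge gap 42.50841809711428 t 22.425 padz 0.07322406140793992 F [ 0.4 -0.5 -1.2]
......##oo.#....................
.....#####.#.#..................
......###.#.###.................
......#o#...##.##...............
.......#oo...####...............
................................
............#...................
................................
............##..................
.............#..................
............###.................
............##.#................
...........o#####...............
........oo.oo###oo.o.o..........
........ooooo####.#...oo........
........ooooo##o.o....oo........
........oooo.#o......ooo........
........oooooo....#..oo.........
........oooo.##.#.#.oooo........
........oooooo####.#oo.o........
........o.oooo..#....oo.........
........ooo.o##....#.oo.........
........oo.oo###.##..oo.........
........ooo.....................
..............................o.
..........................ooooo.
..........................oo....
..........................#o....
..........................oo....
..........................o.....
.........................ooo....
.........................ooo....
..........................oo....
..........................oo....
..........................oo....
..........................o.....
bright extent lo/hi [-0.0336 -0.0239 -0.0208] [0.0283 0.026  0.0647] 202
```

>>> {"api": "jog_arm", "payload": {
  "plan": "-0.3 0 0 0;-0.26 0 0 0;0 0 0.12 0;0.05 0 0.05 0;0.05 0 0.05 0;0.04 0 0.05 0;0.04 0 0.06 0;0 0 0 0"
}}

```text
time_s: 23.42
tcp_pos: [0.4148, 0.2584, 0.0383]
tcp_rot: [-0.297, 3.126, 0.0]
wrist_force: [0.1, -2.4, 7.5]
opening: 0.0424
gripper_force: 29.8
```

```bash
python3 prof.py
```

```text
pad at row 18 col 16; table row 32 edge gap 22.885465972487918 t 23.475 padz 0.05735633679295696 F [ 1.  -2.6  7.2]
......#oo##.....................
.....#######....................
......o##.#####.................
......###...###.................
.......ooo....###...............
.............#.#................
................................
............#...................
............##..................
............##..................
............###.................
............##.#................
............##.#ooo.............
.............o##.##..o..........
...........oo#o##.o..o..........
..........ooo#o###o..oo.........
.........ooo##o.#.#.ooo.........
.......ooooo###.#.#.ooo.........
.......oooooo#.#.##.o.o.#.......
.......oooooo##.##...o..........
........ooooo##.###........#oo#.
.........oooo#.#.##..oo#oooooo#.
.........oo..#..#.#..o.ooo.o..o.
..........ooo#o..#...oo.........
..........ooo........oo.........
...........o.........#o.........
...........o.........#o.........
....................ooo.........
.....................#..........
.....................#o.........
.....................oo.........
........o.....o....o.oo.........
.oooooooooooooooooooooo.........
.ooooo.oooooooo.oooooo..........
................................
................................
bright extent lo/hi [-0.0341 -0.0289 -0.0508] [0.0257 0.0275 0.0626] 240
```

>>> {"api": "jog_arm", "payload": {
  "plan": "0.03 0 0.06 0;0.02 0 0.07 0;0.01 0 0.07 0;0 0 0.06 0;-0.01 0 0.06 0;0 0 0 0"
}}

```text
time_s: 24.22
tcp_pos: [0.4106, 0.2575, 0.0219]
tcp_rot: [0.297, -3.125, 0.001]
wrist_force: [-7.9, -4.2, 12.4]
opening: 0.0425
gripper_force: 30.9
```

```bash
python3 prof.py
```

```text
pad at row 18 col 16; table row 28 edge gap 27.12085330674269 t 24.275 padz 0.04091043944748214 F [-8.  -4.3 11.2]
.......oo.##....................
.....####.......................
......##o..####.................
.....o##oo.###..................
........o....####...............
.......#.......#...o............
................................
................................
............##..................
............##..................
............##oo................
............###.................
............#o###...............
............###.o...............
............##o.....o.o.........
...........o###.....o...........
..........oo##...##.....ooo.#.o.
..........oo##..#.....#ooooo#oo.
.........oooo#...##...#o.oo.o.o.
.........ooo#o##.##...oo........
........oooo.###..#...oo........
........oooo##.#.#....oo........
.........oooo#..#.....oo........
..........o.oo...o....oo........
............oo........##........
..............o.......o.........
......................o#........
...o...o..............#o........
.ooooooooooooooooooooooo........
.oooooooooooooooo.oo.oo.........
................................
................................
................................
................................
................................
................................
bright extent lo/hi [-0.0349 -0.0283 -0.0306] [0.0287 0.0258 0.0673] 207
```

>>> {"api": "jog_arm", "payload": {
  "plan": "-0.01 0 0.04 0;0 0 0.04 0;0.06 0 0.04 0;0.08 0 0.03 0;0.08 0 0.02 0;0.08 0 0 0;0 0 0 0"
}}

```text
time_s: 25.15
tcp_pos: [0.3972, 0.2554, 0.0136]
tcp_rot: [0.298, -3.127, -0.0]
wrist_force: [0.1, -0.8, 1.9]
opening: 0.0428
gripper_force: 29.9
```

```bash
python3 prof.py
```

```text
pad at row 18 col 16; table row 26 edge gap 40.72796271645296 t 25.2 padz 0.032596892234382335 F [-1.4 -0.7  1.6]
.....#.#o.##....................
......#######...................
.....###...####.................
......##...###.#................
......#ooo...####...............
..............#...#.............
............#...................
................................
.............#..................
.............#o.................
............##..................
............###o................
............o#oo................
............####................
............###............oo.o.
............o#o...#......oooooo.
...........oo#...........ooo....
..........oo##...#......ooo.....
..........ooo####........oo.....
..........ooo#...##.......o.....
.........ooo####.........ooo....
.........ooooo####.......ooo....
........oooooo#.##o......#o.....
.........o.ooo.....o.....oo.....
............oooo.........##.....
...o.o...o.o.o..o......o.oo.....
.ooooooooooooooooooooooooooo....
.ooo.ooooooo..o.o..o..oooo......
................................
................................
................................
................................
................................
................................
................................
................................
bright extent lo/hi [-0.0342 -0.0258 -0.0253] [-0.0013  0.0292  0.0663] 146
```

>>> {"api": "jog_arm", "payload": {
  "plan": "0.06 0 0.03 0;0.08 0 0.03 0;0.08 0 0.03 0;0.08 0 0 0;0 0 0 0"
}}

```text
time_s: 25.82
tcp_pos: [0.3835, 0.2529, 0.0097]
tcp_rot: [-0.298, 3.126, 0.002]
wrist_force: [0.9, -0.6, 9.1]
opening: 0.0428
gripper_force: 31.3
```

```bash
python3 prof.py
```

```text
pad at row 18 col 16; table row 25 edge gap 54.68527529085668 t 25.875 padz 0.028739514123261926 F [ 0.5 -1.2  9.5]
......###.......................
......#######...................
......##o..###..................
......#oo..#.#.#................
......#o.....##.................
..............#.#.#.............
................................
............#...................
............##..................
............#...................
.............#o.................
............###.................
.............##.................
............#o#..#o.............
............o##...#..........oo.
............o##..#....o......#o.
............####.#....o......#o.
............o##.......o.....ooo.
............o##...#..........#o.
............###.#..oo.......ooo.
...........o###.##...........oo.
...........oo####...........ooo.
...........oo#o.#.o..........oo.
...........oooo..............oo.
..o..o......oo.oooo.o.....oo.oo.
.oooooooooooooooooooooooooooooo.
.oo.ooooo.oooo.ooo.oo...o.ooo.o.
................................
................................
................................
................................
................................
................................
................................
................................
................................
bright extent lo/hi [-0.0363 -0.0276 -0.0226] [0.0224 0.0283 0.0667] 119
```

>>> {"api": "jog_arm", "payload": {
  "plan": "0 0 -0.03 0;0 0 0 0"
}}

```text
time_s: 26.12
tcp_pos: [0.3824, 0.2523, 0.0103]
tcp_rot: [0.298, -3.127, 0.001]
wrist_force: [-0.1, -0.3, -0.6]
opening: 0.0427
gripper_force: 31.1
```

>>> {"api": "jog_arm", "payload": {
  "plan": "0 0 0 0;0 0 0 0;0 0 0 0;0 0 0 0",
  "jaw": 0.85
}}

```text
time_s: 26.62
tcp_pos: [0.3827, 0.2525, 0.0105]
tcp_rot: [0.298, -3.127, -0.0]
wrist_force: [-0.3, -0.0, -0.5]
opening: 0.0716
gripper_force: 0.0
```

```bash
python3 prof.py;python3 - <<'E'
from h import *
a=get_image("side")["image"][170:240,215:305,::-1]
cv2.imwrite("pics/s6c.png",cv2.resize(a,(770,600),interpolation=2))
E
```

```text
pad at row 18 col 16; table row 25 edge gap 55.50318702708398 t 26.675 padz 0.029529780013175536 F [ 0.6 -0.7  0.1]
........#.......................
.......##.......................
.......##.......................
.......#........................
................................
................................
................................
................................
................................
................................
...........o.o..................
...........oooo.................
...........oooo.................
............ooo.o...............
...........ooooooo...........oo.
...........ooooo.ooo.........oo.
...........ooooo.............o#.
............ooo..............oo.
...........ooo...............oo.
...........ooooo.............#o.
..........oooooo.............#o.
..........ooo.oo.............o#.
...........oo.oo.............oo.
...........ooooo.............o#.
....o......oo.o..............oo.
.ooooooooooooooo..o.ooooooooooo.
.oooooooooooooooo...o..oo.ooooo.
................................
................................
................................
................................
................................
................................
................................
................................
................................
bright extent lo/hi [-0.0321 -0.0219 -0.0247] [0.0066 0.0237 0.0622] 145
```

View pics/s6c.png

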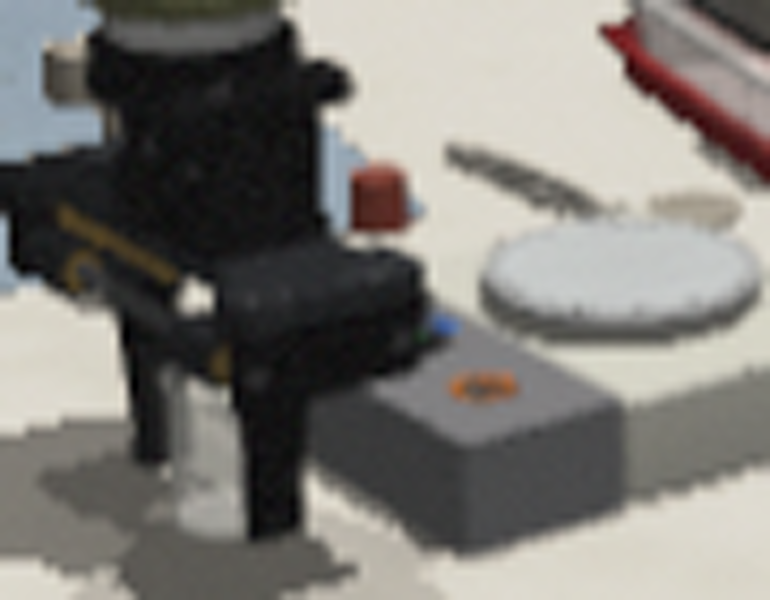

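The beaker now stands upright mouth-up between the open fingers (crop about (205,460)). Regrip, carry to pan.

>>> {"api": "jog_arm", "payload": {
  "plan": "-0.04 0 -0.08 0;0 0 0 0;0 0 0 0;0 0 0 0;0 0 0 0;0 0 0 0",
  "jaw": 0
}}

```text
time_s: 27.48
tcp_pos: [0.3847, 0.2529, 0.0145]
tcp_rot: [0.298, -3.127, -0.0]
wrist_force: [0.8, 0.4, -0.2]
opening: 0.0435
gripper_force: 30.0
```

>>> {"api": "jog_arm", "payload": {
  "plan": "0 0 -0.5 0;0 0 -0.8 0;0 0 -0.8 0;0 0 0 0"
}}

```text
time_s: 27.98
tcp_pos: [0.3862, 0.2541, 0.1223]
tcp_rot: [-0.298, 3.123, 0.005]
wrist_force: [1.6, -0.3, -1.0]
opening: 0.0435
gripper_force: 30.0
```

```bash
python3 prof.py; python3 go.py .564,.2885,.12 .564,.2885,.080
```

```text
pad at row 18 col 16; table row 52 edge gap 52.878562123754165 t 28.025 padz 0.13949945538946665 F [ 0.7 -0.2 -0.6]
......####..#...................
......###o.####.................
.....#.##...#.##................
......ooo...####..#.#...........
................................
................................
.............#..................
............##..................
.............#..................
............##..................
.............####...............
...........o###oooo.............
..........oo#oooooo.............
...........o##ooooo.............
...........o##.#.oo.............
..........ooo#...oo.............
..........oo###.................
...........oo#.##...............
..........ooo#o#..#.............
...........oo######.............
..........ooo###.#..............
..........ooo#...#..............
..........ooooooo.o.............
..........oooo..................
...........ooooooooo............
...........oo.oooo..............
................................
................................
................................
................................
................................
................................
................................
................................
................................
................................
bright extent lo/hi [-0.0317 -0.028  -0.0301] [0.0112 0.0275 0.0624] 194
t 28.025 tcp [0.3852 0.2534 0.1205] y-yaw 100.89059462052991 tilt [0.0017 0.002 ] open 0.043981790592497676 F [ 0.6777 -0.1539 -0.6483]
(0.564, 0.2885, 0.12) units [-3.6431  0.0131  0.0176] rows 3.6431416392714198
(0.564, 0.2885, 0.08) units [ 0.0017 -0.0013  0.8   ] rows 0.7999972686526277
```

>>> {"api": "jog_arm", "payload": {
  "plan": "-0.6 0 0 0;-0.8 0 0 0;-0.8 0 0 0;-0.8 0 0 0;-0.64 0.01 0.1 0;0 0 0.4 0;0 0 0.35 0;0 0 0 0"
}}

```text
time_s: 29.02
tcp_pos: [0.5614, 0.287, 0.0748]
tcp_rot: [0.298, -3.124, 0.002]
wrist_force: [-0.5, -0.1, -0.6]
opening: 0.0436
gripper_force: 30.0
```

```bash
python3 go.py .564,.2885,.073
```

```text
t 29.025 tcp [0.5614 0.287  0.0748] y-yaw 100.90641445062376 tilt [-0.0034 -0.0019] open 0.043621216691449645 F [-0.517  -0.0796 -0.6269]
(0.564, 0.2885, 0.073) units [-0.056   0.0189  0.0365] rows 0.05596444389880871
```

>>> {"api": "jog_arm", "payload": {
  "plan": "-0.05 0.02 0 0;0 0 0.03 0;0 0 0.02 0;0 0 0 0"
}}

```text
time_s: 29.52
tcp_pos: [0.5655, 0.2892, 0.0746]
tcp_rot: [-0.298, 3.127, 0.0]
wrist_force: [-0.8, 0.0, -0.9]
opening: 0.0437
gripper_force: 30.0
```

>>> {"api": "jog_arm", "payload": {
  "plan": "0 0 0 0;0 0 0 0;0 0 0 0;0 0 0 0;0 0 -0.2 0;0 0 -0.6 0;0 0 -0.9 0;0 0 -0.9 0",
  "jaw": 1
}}

```text
time_s: 30.52
tcp_pos: [0.5655, 0.2891, 0.2067]
tcp_rot: [-0.298, 3.127, 0.0]
wrist_force: [0.8, 1.4, -0.4]
opening: 0.0875
gripper_force: 0.0
```

```bash
cat > chk.py <<'E'
from h import *
np.set_printoptions(precision=4,suppress=True)
vv,uu=np.mgrid[0:420,0:560]
for n in("side","top"):
    p=get_image(n);X=at_depth(p,np.c_[uu.ravel(),vv.ravel()])
    k=(X[:,0]>.5)&(X[:,0]<.63)&(X[:,1]>.22)&(X[:,1]<.36)
    for a,b in((.066,.085),(.085,.106),(.106,.13)):
        q=X[k&(X[:,2]>a)&(X[:,2]<b)]
        if len(q)>3: print(n,a,len(q),"mid",(np.percentile(q,3,0)+np.percentile(q,97,0))/2,"span",np.ptp(q,axis=0))
E
python3 chk.py; python3 go.py .45,.0,.26 .4185,-.186,.26
```

```text
side 0.066 71 mid [0.5632 0.2807 0.0748] span [0.0393 0.0321 0.0182]
side 0.085 89 mid [0.5635 0.2879 0.0957] span [0.0419 0.0543 0.0207]
side 0.106 65 mid [0.5659 0.2874 0.1107] span [0.0449 0.0521 0.0101]
t 30.625 tcp [0.568  0.2902 0.2112] y-yaw 100.87162955412975 tilt [0.0078 0.005 ] open 0.08678783120841208 F [ 0.6277  0.2508 -0.2404]
(0.45, 0.0, 0.26) units [ 3.4034 -5.2507 -1.0244] rows 5.250670561550079
(0.4185, -0.186, 0.26) units [ 1.3202 -3.5344 -0.0237] rows 3.534389077547098
```

>>> {"api": "jog_arm", "payload": {
  "plan": "0.3 -0.5 -0.3 0;0.6 -0.9 -0.3 0;0.6 -0.9 -0.2 0;0.6 -0.9 -0.2 0;0.6 -0.9 0 0;0.6 -0.9 0 0;0.4 -0.9 0 0;0.4 -0.9 0 0"
}}

```text
time_s: 31.62
tcp_pos: [0.4278, -0.085, 0.2548]
tcp_rot: [-0.298, 3.126, 0.001]
wrist_force: [0.1, -0.6, 0.1]
opening: 0.0868
gripper_force: 0.0
```

>>> {"api": "jog_arm", "payload": {
  "plan": "0.3 -0.9 0 0;0.3 -0.9 0 0;0 0 0 0"
}}

```text
time_s: 32.0
tcp_pos: [0.415, -0.1809, 0.2549]
tcp_rot: [-0.288, 3.127, 0.0]
wrist_force: [-0.4, 0.2, 0.2]
opening: 0.087
gripper_force: 0.0
```

```bash
python3 go.py .4185,-.186,.26 .4185,-.186,.123
```

```text
t 32.0 tcp [ 0.415  -0.1809  0.2549] y-yaw 100.52941625471631 tilt [0.0009 0.0001] open 0.08699125109654308 F [-0.3981  0.2263  0.2146]
(0.4185, -0.186, 0.26) units [-0.0501 -0.1137 -0.1023] rows 0.11367410158543649
(0.4185, -0.186, 0.123) units [0.0023 0.0002 2.74  ] rows 2.739998997448787
```

>>> {"api": "jog_arm", "payload": {
  "plan": "-0.05 0 0 0;0 0 0.4 0;0 0 0 0"
}}

```text
time_s: 32.38
tcp_pos: [0.4182, -0.1756, 0.2336]
tcp_rot: [0.301, -3.125, -0.001]
wrist_force: [0.8, -0.3, 1.3]
opening: 0.0867
gripper_force: 0.0
```

```bash
python3 go.py .4185,-.186,.123; python3 - <<'E'
from h import *
vv,uu=np.mgrid[0:420,0:560]
p=get_image("side");X=at_depth(p,np.c_[uu.ravel(),vv.ravel()]);im=p["image"].reshape(-1,3).astype(int)
k=(X[:,0]>.36)&(X[:,0]<.48)&(X[:,1]>-.25)&(X[:,1]<-.12)&(im[:,0]>im[:,1]*1.5+10)
d=np.array([-.03,-1.03]);
for a in range(100,190,15):
    q=X[k&(X[:,2]>a/1e3)&(X[:,2]<(a+15)/1e3)]
    if len(q)>2: print(a,len(q),np.median(q,0).round(4),np.ptp(q[:,:2],axis=0).round(4))
E
```

```text
t 32.375 tcp [ 0.4182 -0.1756  0.2336] y-yaw 101.0056093688619 tilt [-0.0023  0.0004] open 0.08669306113323136 F [ 0.7992 -0.264   1.2859]
(0.4185, -0.186, 0.123) units [ 0.0286 -0.2082  2.2114] rows 2.2113785861870174
100 30 [ 0.4144 -0.189   0.1106] [0.0114 0.0121]
115 33 [ 0.415  -0.1888  0.1221] [0.011  0.0086]
130 41 [ 0.4128 -0.1914  0.1382] [0.0146 0.0126]
145 48 [ 0.4132 -0.1914  0.1524] [0.0152 0.0135]
160 52 [ 0.4139 -0.1914  0.1679] [0.015  0.0147]
175 33 [ 0.4158 -0.1871  0.1805] [0.0132 0.0155]
```

>>> {"api": "jog_arm", "payload": {
  "plan": "0.02 -0.17 0.4 0;0 0 0.7 0;0 0 0.7 0;0 0 0.4 0;0 0 0 0"
}}

```text
time_s: 33.05
tcp_pos: [0.4188, -0.1849, 0.1241]
tcp_rot: [0.299, -3.125, -0.0]
wrist_force: [0.8, -0.6, -0.5]
opening: 0.0866
gripper_force: 0.0
```

```bash
python3 go.py .418,-.184,.123
```

```text
t 33.05 tcp [ 0.4188 -0.1849  0.1241] y-yaw 100.9381011020841 tilt [-0.002  0.   ] open 0.08662261402308317 F [ 0.7809 -0.6232 -0.5049]
(0.418, -0.184, 0.123) units [0.013  0.0204 0.0229] rows 0.022946938409189425
```

>>> {"api": "jog_arm", "payload": {
  "plan": "0 0 0 0;0 0 0 0;0 0 0 0;0 0 0 0;0 0 0 0;0 0 0 0;0 0 0 0;0 0 0 0",
  "jaw": 0
}}

```text
time_s: 34.05
tcp_pos: [0.4191, -0.1852, 0.1245]
tcp_rot: [0.298, -3.127, -0.001]
wrist_force: [-0.3, 0.8, 0.9]
opening: 0.0225
gripper_force: 30.0
```

>>> {"api": "jog_arm", "payload": {
  "plan": "0 0 -0.2 0;0 0 -0.5 0;0 0 -0.7 0;0 0 -0.7 0;0 0 0 0;0 0 0 0"
}}

```text
time_s: 34.8
tcp_pos: [0.4189, -0.1855, 0.2293]
tcp_rot: [0.298, -3.127, -0.0]
wrist_force: [0.4, -1.1, -0.4]
opening: 0.0225
gripper_force: 30.0
```

```bash
cat > tip.py <<'E'
from h import *
np.set_printoptions(precision=4,suppress=True)
s=sense();M=R.from_rotvec(s["tcp_rot"]).as_matrix();t=np.array(s["tcp_pos"]);vv,uu=np.mgrid[0:420,0:560]
print("t",s["time_s"],"tcp",t,"open",s["opening"],"F",np.array(s["wrist_force"]))
P={n:get_image(n) for n in("side","top")}
for n,p in P.items():
    for l in("blade_tip","handle_mid","tare_hole"):
        r=place_of(p,l)[:2];print(n,l,[(d["centre"],round(d["p"],2)) for d in r])
p=P["side"];X=at_depth(p,np.c_[uu.ravel(),vv.ravel()]);pad=t+[0,0,.019]
for h in range(-135,-20,12):   # shaft/handle points under the pads
    k=(np.hypot(*(X[:,:2]-pad[:2]).T)<.03)&(abs(X[:,2]-pad[2]-h/1e3)<.006)
    q=X[k]
    if len(q): print(h,len(q),np.median(q[:,:2],0)-pad[:2])
E
python3 tip.py
```

```text
t 34.8 tcp [ 0.4189 -0.1855  0.2293] open 0.02252219497299398 F [ 0.3686 -1.0748 -0.3991]
side blade_tip [([317.8, 255.3], 0.74), ([255.1, 196.6], 0.28)]
side handle_mid [([313.8, 199.1], 0.83), ([401.1, 300.3], 0.38)]
side tare_hole [([274.3, 213.9], 0.68)]
top blade_tip []
top handle_mid [([223.0, 186.5], 0.4)]
top tare_hole [([245.8, 216.2], 0.83)]
-135 6 [0.0011 0.0011]
-123 10 [ 0.0004 -0.001 ]
-111 9 [ 0.0007 -0.0018]
-99 9 [-0.0005 -0.0012]
-87 10 [-0.0002 -0.0004]
-75 10 [-0.0003 -0.0015]
-63 13 [-0.0001 -0.0011]
-51 11 [ 0.0005 -0.001 ]
-39 35 [-0.0029 -0.0075]
-27 36 [-0.0049 -0.0067]
```

```bash
python3 - <<'E'
from h import *
np.set_printoptions(precision=4,suppress=True)
vv,uu=np.mgrid[0:420,0:560];U=[];Q=[]
for n in("side","top"):
    p=get_image(n);im=p["image"].astype(float)
    c=proj(p,[[.478,.228,.045]])[0]
    w=np.clip((im[...,0]-im[...,2])-25,0,None)*(im[...,0]>im[...,1]*1.15)*(np.hypot(uu-c[0],vv-c[1])<12)
    ys,xs=np.nonzero(w>0);m=(((xs.min()+xs.max())/2,(ys.min()+ys.max())/2));cc=((w*uu).sum()/w.sum(),(w*vv).sum()/w.sum())
    print(n,"n",len(xs),"bbox",xs.min(),xs.max(),ys.min(),ys.max(),"->",at_z(p,[m],.045)[0],"centroid",cc,at_z(p,[cc],.045)[0])
    e=cv2.fitEllipse(np.c_[xs,ys].astype(np.float32)) ;print("ellipse",e,at_z(p,[e[0]],.045)[0])
    r=max(place_of(p,"tare_hole"),key=lambda d:d["p"]);print("net",r["p"],at_z(p,[r["centre"]],.045)[0]);Q.append(p);U.append(cc)
print(mid(Q[0],U[0],Q[1],U[1]))
a=np.radians(11.3);print("local guess",np.array([.535,.284])+np.array([[np.cos(a),-np.sin(a)],[np.sin(a),np.cos(a)]])@[-.065,-.045])
E
```

```text
side n 29 bbox 267 275 213 216 -> [0.4797 0.2313 0.045 ] centroid (np.float64(270.98536585365855), np.float64(214.50975609756097)) [0.4796 0.2312 0.045 ]
ellipse ((270.9975280761719, 214.56805419921875), (3.3151767253875732, 7.5674333572387695), 88.27012634277344) [0.4795 0.2308 0.045 ]
net 0.92 [0.4954 0.2301 0.045 ]
top n 71 bbox 241 250 211 219 -> [0.4805 0.2268 0.045 ] centroid (np.float64(245.7775839511557), np.float64(215.73397296118623)) [0.4784 0.226  0.045 ]
ellipse ((245.5471954345703, 215.19512939453125), (7.435398578643799, 8.094536781311035), 68.18987274169922) [0.4799 0.2267 0.045 ]
net 0.84 [0.4799 0.2257 0.045 ]
(array([0.4778, 0.2259, 0.0474]), np.float64(0.0006473490679589502))
local guess [0.4801 0.2271]
```

```bash
python3 go.py .478,.2265,.2 .478,.2265,.175
```

```text
t 35.4 tcp [ 0.4191 -0.1855  0.2295] y-yaw 100.88671600441505 tilt [-0.0001  0.    ] open 0.022511080354883996 F [-0.1356 -0.0033 -0.741 ]
(0.478, 0.2265, 0.2) units [-2.7131  7.8698  0.5892] rows 7.869784827832136
(0.478, 0.2265, 0.175) units [-0.  -0.   0.5] rows 0.4999999975200735
```

>>> {"api": "jog_arm", "payload": {
  "plan": "-0.2 0.5 0 0;-0.3 0.9 0 0;-0.3 0.9 0 0;-0.3 0.9 0 0;-0.3 0.9 0 0;-0.3 0.9 0 0;-0.3 0.9 0 0;-0.3 0.9 0.1 0"
}}

```text
time_s: 36.4
tcp_pos: [0.4681, 0.1718, 0.2248]
tcp_rot: [-0.298, 3.127, 0.001]
wrist_force: [1.0, -0.7, -0.1]
opening: 0.0223
gripper_force: 30.0
```

>>> {"api": "jog_arm", "payload": {
  "plan": "-0.3 0.7 0.1 0;-0.1 0.37 0.1 0;0 0 0.3 0;0 0 0.2 0;0 0 0 0;0 0 0 0"
}}

```text
time_s: 37.15
tcp_pos: [0.4777, 0.2256, 0.19]
tcp_rot: [-0.296, 3.127, 0.001]
wrist_force: [-0.3, 0.5, -0.8]
opening: 0.0224
gripper_force: 30.0
```

```bash
python3 go.py .478,.2265,.173
```

```text
t 37.15 tcp [0.4777 0.2256 0.19  ] y-yaw 100.81414229714994 tilt [0.0005 0.0004] open 0.022384791794083377 F [-0.3312  0.4672 -0.8163]
(0.478, 0.2265, 0.173) units [-0.0098  0.0155  0.3396] rows 0.33957752260278323
```

Down to ~4 mm above the deck, then check the alignment from near.

>>> {"api": "jog_arm", "payload": {
  "plan": "0 0.02 0.2 0;0 0 0.12 0;0 0 0 0;0 0 0 0"
}}

```text
time_s: 37.65
tcp_pos: [0.4772, 0.2274, 0.1736]
tcp_rot: [-0.298, 3.127, 0.0]
wrist_force: [0.0, 0.3, -0.4]
opening: 0.0225
gripper_force: 30.0
```

```bash
python3 tip.py; python3 - <<'E'
from h import *
p=get_image("side");q=get_image("top");s=sense();t=np.array(s["tcp_pos"])
print("expected tip px",proj(p,[t+[.0015,.0012,-.1205]]),"hole px",proj(p,[[.4797,.2275,.045]]))
a=cv2.resize(p["image"][185:230,240:300,::-1],(400,300),interpolation=2);b=cv2.resize(q["image"][190:235,215:275,::-1],(400,300),interpolation=2)
cv2.imwrite("pics/s7.png",np.hstack([a,b]))
E
```

```text
t 37.65 tcp [0.4772 0.2274 0.1736] open 0.022549889441782933 F [ 0.0033  0.3157 -0.3696]
side blade_tip [([271.1, 212.7], 0.68)]
side handle_mid [([269.4, 170.4], 0.45)]
side tare_hole [([271.9, 215.5], 0.87)]
top blade_tip []
top handle_mid []
top tare_hole []
-135 5 [ 0.0001 -0.0015]
-123 7 [-0.0008 -0.0019]
-111 6 [ 0.0011 -0.0013]
-99 8 [-0.0008 -0.0007]
-87 7 [ 0.0002 -0.003 ]
-75 7 [ 0.001  -0.0002]
-63 8 [ 0.0009 -0.0029]
-51 7 [-0.0001 -0.0019]
-39 20 [-0.0025 -0.0057]
-27 17 [-0.0019 -0.0063]
expected tip px [[270.97210671 212.49455012]] hole px [[271.46357836 214.91363452]]
```

View pics/s7.png

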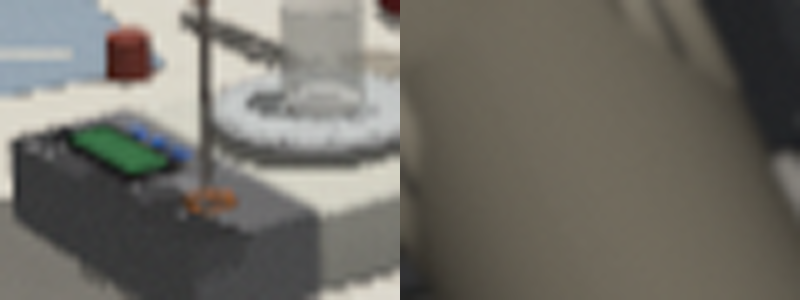

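The beaker stands mouth-up mid-pan (left half, (322,60)); the blade tip at (206,185) is right above the orange ring at (210,202), aligned within 1–2 mm.

>>> {"api": "jog_arm", "payload": {
  "plan": "-0.02 -0.02 0.06 0;0 0 0.14 0;0 0 0.14 0;0 0 0.14 0;0 0 0 0"
}}

```text
time_s: 38.78
tcp_pos: [0.478, 0.2264, 0.1488]
tcp_rot: [0.298, -3.126, 0.001]
wrist_force: [-0.4, 0.6, -0.5]
opening: 0.0224
gripper_force: 30.0
```

>>> {"api": "jog_arm", "payload": {
  "plan": "0 0 0.05 0;0 0 0.04 0;0 0 0 0"
}}

```text
time_s: 39.15
tcp_pos: [0.4785, 0.2267, 0.1452]
tcp_rot: [-0.298, 3.127, 0.0]
wrist_force: [-0.1, -0.4, 1.9]
opening: 0.0219
gripper_force: 30.0
```

Touching the button, as expected. Press on.

>>> {"api": "jog_arm", "payload": {
  "plan": "0 0 0.04 0;0 0 0.04 0;0 0 0 0"
}}

```text
time_s: 39.52
tcp_pos: [0.4786, 0.2267, 0.1414]
tcp_rot: [-0.298, 3.127, 0.001]
wrist_force: [-0.5, 0.4, 3.7]
opening: 0.0223
gripper_force: 30.0
```

>>> {"api": "jog_arm", "payload": {
  "plan": "0 0 0.03 0;0 0 0 0;0 0 0 0"
}}

```text
time_s: 39.9
tcp_pos: [0.4791, 0.2269, 0.1409]
tcp_rot: [-0.298, 3.126, 0.002]
wrist_force: [-2.8, -1.4, 13.2]
opening: 0.0226
gripper_force: 30.0
```

>>> {"api": "jog_arm", "payload": {
  "plan": "0 0 0 0;0 0 0 0;0 0 0 0;0 0 0 0;0 0 0 0;0 0 0 0;0 0 0 0;0 0 0 0"
}}

```text
time_s: 40.9
tcp_pos: [0.479, 0.2269, 0.1409]
tcp_rot: [-0.298, 3.126, 0.002]
wrist_force: [-2.8, -1.3, 12.9]
opening: 0.0221
gripper_force: 30.0
```

>>> {"api": "jog_arm", "payload": {
  "plan": "0 0 0 0;0 0 0 0;0 0 0 0;0 0 0 0;0 0 0 0;0 0 0 0;0 0 0 0;0 0 0 0"
}}

```text
time_s: 41.9
tcp_pos: [0.479, 0.2269, 0.1409]
tcp_rot: [-0.298, 3.126, 0.002]
wrist_force: [-2.6, -1.4, 13.0]
opening: 0.0227
gripper_force: 30.0
```

>>> {"api": "jog_arm", "payload": {
  "plan": "0 0 0 0;0 0 0 0;0 0 0 0;0 0 0 0;0 0 0 0;0 0 0 0;0 0 0 0;0 0 0 0"
}}

```text
time_s: 42.9
tcp_pos: [0.479, 0.2269, 0.1409]
tcp_rot: [-0.298, 3.126, 0.002]
wrist_force: [-1.9, -0.5, 13.7]
opening: 0.0221
gripper_force: 30.0
```

```bash
python3 chk.py; python3 tip.py | head -3
```

```text
side 0.066 68 mid [0.5627 0.2785 0.075 ] span [0.041  0.0352 0.0186]
side 0.085 89 mid [0.5638 0.2874 0.0953] span [0.0431 0.047  0.0206]
side 0.106 65 mid [0.5662 0.2901 0.1103] span [0.0452 0.0537 0.0089]
t 43.0 tcp [0.479  0.2269 0.1409] open 0.022599044614395325 F [-2.6999 -1.5733 14.0331]
side blade_tip []
side handle_mid [([270.7, 180.6], 0.6)]
```

The force is a steady 13 N with the blade down the hole, and the beaker is still on the pan. Handing in.

```bash
python3 -c "
from station import *
print(hand_in())"
```

```text
the job is handed in; nothing more can be done
None
```

I handed the job in at 43 s: the beaker stands mouth-up in the middle of the pan, let go. The screwdriver, still gripped, has been pressing the tare button at a steady 13 N for over 3 s; the judge's verdict is not known.

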